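Push home the rivet setter left standing proud in its rack

ROBOT

A 7-joint arm with a two-finger parallel gripper is mounted at the origin on a cart in front of the work surface, level with it; the furniture and walls round the work are solid. World frame = base frame: x ahead of the robot, y to its left, z up, the work surface at z = 0. Lengths are in m, angles in degrees, forces in N, time in s.
With the tool pointing down it reaches from about 0.425 to 0.875 m from the base axis. Payload 4.7 kg.
Tool frame: the origin (TCP) lies between the finger pads; the fingertips stand env.finger_overhang ahead of it and the grasp point (between the pads) lies 5 mm behind it (env.finger_overhang is the distance from the TCP to the fingertips, in m); z points along the fingers, y is the line along which they close (so a half turn about z gives the same grasp; the last joint's range is limited). The gripper opens to 87 mm and grips with 3 to 60 N. Pads are 19 mm wide; open, the fingers measure 117 mm over their backs; the gripper's body (75 mm by 190 mm) begins 51 mm behind the grasp point.
Start: joints at [-67.202, 18.392, -4.016, 83.108, 1.295, 78.541, -3.26], TCP at [0.243, 0.603, 0.237] pointing down, gripper open.
Joint ranges: [-163.93, 163.93], [-17.29, 119.83], [-79.2, 71.16], [3.27, 140.29], [-89.18, 269.18], [5.43, 117.66], [-154.24, 154.24]. Speed limits (degrees/s): [147.25, 147.25, 180, 180, 180, 180, 180].

INTERFACE

Orientations are given as [roll, pitch, yaw] about the fixed x, y, z axes, in that order (R = Rz(yaw) Ry(pitch) Rx(roll)).
In Python, from cell import telemetry, eyes, env, models gives the robot as it stands. The module is installed in compiled form; this text tells all that it offers.
- The arm moves only by the tool drive_tool, never from a script. Its arguments are lists of equal length, an entry for each row: "angular": the turn, a rotation vector about the tool's x, y, z in rad, a list of three; "delta_pos": the shift along the tool's x, y, z in cm, a list of three; "gripper": the finger opening in cm, from 0 to 8.7. A call has 1 to 20 rows; each row shifts and turns the commanded pose from where the row before left it, along the tool's axes as they then stand; what a row does not reach is not made up. A row lasts 1/10 s, in which the tool goes at most 50 mm and 8.59 degrees, less where a joint would pass 70% of its speed; a pose out of reach is approached as far as the arm can. A call with a gripper value outside its range is refused whole. The fingers move at their own pace and stop on an object; "squeeze" is the grip in N (left out, the last holds). Time passes only in rows, so rows that do not move let the fingers close. It gives the time, the measured TCP pose, the force, the opening and the grip force at its end, in the units of the state.
- telemetry.get_obs(): the state, without advancing time (a new reading comes with each control period).
- eyes.read_camera(name): name is "side" or "top" or "wrist"; returns a dict with "pixels" (400x640x3 uint8, red, green, blue), "mtx" (3x3 intrinsics, pixels), "D" ([k1, k2, p1, p2, k3] as OpenCV has them; the pictures are not rectified), "origin" and "orientation" of the camera in the world. Camera axes: x right, y down, z forward; pixel columns grow to the right and rows downward; lengths in m; the calibration is good to about 2 mm. A picture is of the moment at which its call begins. There is no depth.
- env.sign_off(): hands the job in; it is judged then, once.
Trained networks look in a picture, given as the dict that the camera call returned (one of the last four; its "shot" number tells which), for a name from the list of things; names that differ only in an ending like _2 or _b are one class to them, and where a whole thing is asked for, a point or a joint stands for the part that bears it (a point fixed in the world has none). Each returns a list of dicts, best first, with "p" (0 to 1); they miss things now and then, are a little off and sometimes report something else, mostly with a low value. They report only what shows in the picture. A call takes as long as a camera call.
- models.search_frame(picture, target): "centre" ([column, row] in pixels, amid what is visible of it).
- models.cut_out(picture, target): "pixels" (400x640 bool, what is visible of it) and "centre" ([column, row] in pixels, amid what is visible of it).
The state is a dict: "time_s": time; "qpos": joint angles; "joint_velocities": joint speeds; "effort": joint torques, N m; "tool_pos": TCP position; "tool_rot": TCP orientation; "force": force on the tool from outside, world axes, zero at the start; "wrist_torque": the same for the moment, N m; "grip_width": finger opening in m; "grasp_force": force on a finger pad.
Only numpy, scipy, OpenCV 4.12 (cv2) and the standard library are available. Lean on these libraries where they do the work, as an engineer would, in place of code of your own. Each camera call takes 0.05 s, during which the arm holds its last target. There are 200 camera calls.

TASK

Two of the six rivet setters in the wooden rack stand proud. With closed fingertips, gently push the narrow-headed one straight down until it is fully home like its neighbours, then take the hand away. Leave the broad-headed one raised, as it is wanted next, and do not touch it, the seated setters or the loose things on the bench; nothing is to be gripped or pulled up.

Things in the scene. Friction and masses are not known exactly. Their poses are not given: they have to be found in the camera images.
- rack: wooden tool rack fixed to the bench: a block 125x180 mm and 50 mm high with six upright steel setters in two rows of three, 55 mm apart both ways. Origin: centre of its underside; x across the two rows, y along them, z up. Each setter stands in one of the six holes, at x = -27.5 or +27.5 mm and y = -55, 0 or +55 mm; which stands where changes.
- stuck_top (a point): centre of the flat top of the setter to push: round head 18 mm in diameter and about 12 mm high, like four others, on an 11 mm shank with an 18 mm stop collar at its foot. At the start the collar stands 17 to 25 mm above its brass bush. Fully home, this top is 98 mm above the bench, level with the seated ones.
- stuck (a joint): how far that setter stands out of the rack (m): 17 to 25 mm at the start, 0 when the collar sits on the bush, a hard stop. It slides straight down with a steady friction of about 4 N and stays where it is left; it does not tilt.
- bush_stuck: brass bush, 23 mm across and 3 mm high, on top of the rack round that setter's hole; origin on the setter's axis, 50 mm above the bench, z up.
- broad_top (a point): centre of the flat top of the other raised setter, which is to stay raised: a broad disc head, 37 mm in diameter. It slides just as easily.
- broad (a joint): how far the broad-headed setter stands out of the rack (m): 17 to 25 mm at the start; to be left as it is.
- bush_broad: brass bush of the broad-headed setter, as the other bush.
- bush_seated_0: brass bush of one of the four setters that are already home; origin on its axis, 50 mm above the bench. Its setter has an 18 mm round head whose top is 98 mm above the bench.
- bush_seated_1: brass bush of one of the four setters that are already home; origin on its axis, 50 mm above the bench. Its setter has an 18 mm round head whose top is 98 mm above the bench.
- bush_seated_2: brass bush of one of the four setters that are already home; origin on its axis, 50 mm above the bench. Its setter has an 18 mm round head whose top is 98 mm above the bench.
- bush_seated_3: brass bush of one of the four setters that are already home; origin on its axis, 50 mm above the bench. Its setter has an 18 mm round head whose top is 98 mm above the bench.
- slicker: short turned wooden rod with grooves, 22x105x22 mm, loose on the bench; a bystander, origin at its underside.
- punch_1: thin round steel rod, 11x105x11 mm, loose on the bench; a bystander, origin at its underside.
- marker: grey pen with a black cap, 16x133x16 mm, loose on the bench; a bystander, origin at its underside.
- spool_1: spool of white thread standing upright, about 54x74x60 mm with its loose thread end, loose on the bench; a bystander, origin at its underside.
- buckle_1: small flat metal ladder buckle, 25x68x7 mm, loose on the bench; a bystander, origin at its underside.

How it is judged (in metres and radians):
On the way, in this order (a step that is already met when the one before it is completed fails the run):
1. the fingertips touch the raised narrow-headed setter (contact force between the fingers and bush_stuck above 0.5 N and value of joint stuck above 0.003 m), for 0.05 s.
2. it is fully home (value of joint stuck below 0.002 m), for 0.1 s.
At the end, for the whole second after the job is handed in: the narrow-headed setter is home to within 2 mm, the broad-headed one is still raised within 3 mm of where it stood, the loose things lie within 15 mm of where they were, and the robot touches nothing (value of joint stuck below 0.002 m and value of joint broad above 0.013 m and distance of broad_top from where it was at the start of the episode below 0.003 m and distance of each of slicker, punch_1, marker, spool_1, buckle_1 from where it was at the start of the episode below 0.015 m).
It fails at once if the narrow-headed setter is pushed harder than 40 N (contact force between any of the fingers, the arm and bush_stuck above 40 N).
It fails at once if the narrow-headed setter is pulled up (value of joint stuck above 0.029 m).
It fails at once if the broad-headed setter is touched or shifted (contact force between any of the fingers, the arm and bush_broad above 1 N or distance of broad_top from where it was at the start of the episode above 0.003 m).
It fails at once if a seated setter is touched (contact force between any of the fingers, the arm and bush_seated_0 above 1 N or contact force between any of the fingers, the arm and bush_seated_1 above 1 N or contact force between any of the fingers, the arm and bush_seated_2 above 1 N or contact force between any of the fingers, the arm and bush_seated_3 above 1 N).
It fails at once if a loose thing is touched or knocked away ((contact force between any of the fingers, the arm and slicker above 1 N or distance of slicker from where it was at the start of the episode above 0.015 m) or (contact force between any of the fingers, the arm and punch_1 above 1 N or distance of punch_1 from where it was at the start of the episode above 0.015 m) or (contact force between any of the fingers, the arm and marker above 1 N or distance of marker from where it was at the start of the episode above 0.015 m) or (contact force between any of the fingers, the arm and spool_1 above 1 N or distance of spool_1 from where it was at the start of the episode above 0.015 m) or (contact force between any of the fingers, the arm and buckle_1 above 1 N or distance of buckle_1 from where it was at the start of the episode above 0.015 m)).
It also fails if it takes over 32 s, if anything falls off the work surface, if the arm or the gripper's body presses on something with over 40 N, if the wrist force passes 120 N, or if a joint passes its speed limit or range.

## Working session

There is one attempt and no reset: what is moved stays moved. The work goes in short steps, Python scripts to look and compute and a tool call to move; the robot and the scene stay as the last step left them, time stands still between calls to the robot, and variables do not carry over. Pictures are saved under pics/ and viewed, at most 10 in all, crops included, and the job is handed in when it is done.

Besides the shell and the picture viewer there is one more tool, called after ">>>" by a JSON object that holds its "op" and its "data". drive_tool: Moves the arm, as the interface text tells. Its arguments: {"type":"object","properties":{"angular":{"type":"array","items":{"type":"array","items":{"type":"number"}}},"delta_pos":{"type":"array","items":{"type":"array","items":{"type":"number"}}},"gripper":{"type":"array","items":{"type":"number"}},"squeeze":{"type":"number"}},"required":["angular","delta_pos","gripper"]}

```bash
mkdir -p pics; cat > h.py <<'E'
import numpy as np, cv2
from cell import telemetry, eyes, env, models
from scipy.spatial.transform import Rotation as R
def rot(o):
    o=np.array(o,float)
    return o if o.shape==(3,3) else (R.from_euler('xyz',o,degrees=True).as_matrix() if o.size==3 else R.from_quat(o).as_matrix())
def atz(p,uv,z):
    u=cv2.undistortPoints(np.array([[uv]],float),np.array(p['mtx']),np.array(p['D']))[0,0]
    d=rot(p['orientation'])@[u[0],u[1],1]; o=np.array(p['origin'])
    return o+d*(z-o[2])/d[2]
def proj(p,X):
    M=rot(p['orientation']); rv=cv2.Rodrigues(M.T)[0]; t=-M.T@np.array(p['origin'])
    return cv2.projectPoints(np.array(X,float).reshape(-1,1,3),rv,t,np.array(p['mtx']),np.array(p['D']))[0][:,0]
def save(p,n): cv2.imwrite('pics/'+n,np.array(p['pixels'])[:,:,::-1])
E
python3 - <<'E'
from h import *
np.set_printoptions(precision=4,suppress=True)
print(telemetry.get_obs(), env.finger_overhang)
for c in ['top','side']:
    p=eyes.read_camera(c); save(p,c+'0.png'); print(c,p['origin'],p['orientation'],p['mtx'])
    for n in ['stuck_top','broad_top','bush_stuck','rack','bush_seated_0']:
        print(n,[(np.round(d['centre'],1),round(d['p'],2)) for d in models.search_frame(p,n)][:6])
E
```

```text
{'time_s': 0.0, 'qpos': array([-67.2031,  18.4399,  -4.0138,  83.1746,   1.2954,  78.5404,
        -3.2613]), 'joint_velocities': array([ 0.0156, -0.0165, -0.0459, -0.0408, -0.0452,  0.0339,  0.0722]), 'effort': array([ -0.0009, -49.1281,  -0.4044, -31.253 ,  -0.0641,   0.0436,
         0.0002]), 'tool_pos': array([0.2432, 0.6022, 0.2355]), 'tool_rot': array([-179.8903,    0.0066,  158.01  ]), 'force': array([ 0.2313, -0.3169,  0.2686]), 'wrist_torque': array([-0.0292,  0.0109,  0.0264]), 'grasp_force': 0.0, 'grip_width': 0.08687617144895245} 0.014
top [0.4647 0.0714 1.1158] [-176.9575    1.7292  -90.1391] [[394.2797   0.     318.0329]
 [  0.     394.2797 194.1197]
 [  0.       0.       1.    ]]
stuck_top []
broad_top [(array([300.7, 184.8]), 0.62)]
bush_stuck [(array([285.1, 209.7]), 0.57), (array([340., 128.]), 0.43)]
rack [(array([304.7, 195.8]), 0.67), (array([306.6, 161.8]), 0.27)]
bush_seated_0 [(array([386.3, 225.6]), 0.55)]
side [0.3963 0.7508 0.7187] [-132.3441   -0.1831 -166.7406] [[456.8607   0.     305.804 ]
 [  0.     456.8607 200.4432]
 [  0.       0.       1.    ]]
stuck_top [(array([329. , 251.8]), 0.65), (array([330.4, 252.2]), 0.19)]
broad_top [(array([302.4, 219.6]), 0.91)]
bush_stuck [(array([328.9, 251.6]), 0.64)]
rack [(array([318.5, 259.2]), 0.63), (array([328.6, 252.5]), 0.34)]
bush_seated_0 [(array([300.9, 252.9]), 0.68), (array([333.2, 213.8]), 0.63), (array([332.2, 227.4]), 0.5)]
```

```bash
python3 - <<'E'
import cv2
a=cv2.imread('pics/top0.png')[100:290,200:440]; cv2.imwrite('pics/topc.png',cv2.resize(a,None,fx=3,fy=3,interpolation=cv2.INTER_CUBIC))
a=cv2.imread('pics/side0.png')[150:340,200:440]; cv2.imwrite('pics/sidec.png',cv2.resize(a,None,fx=3,fy=3,interpolation=cv2.INTER_CUBIC))
E
```

```text
(no output)
```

View pics/topc.png

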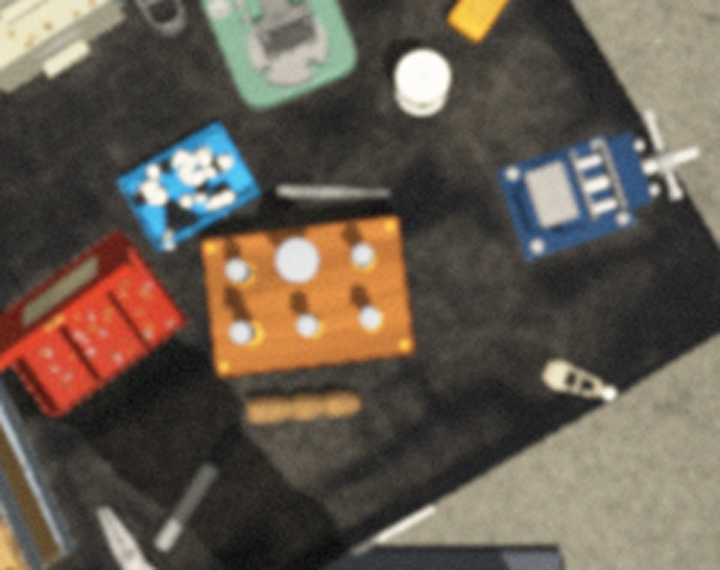

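View pics/sidec.png

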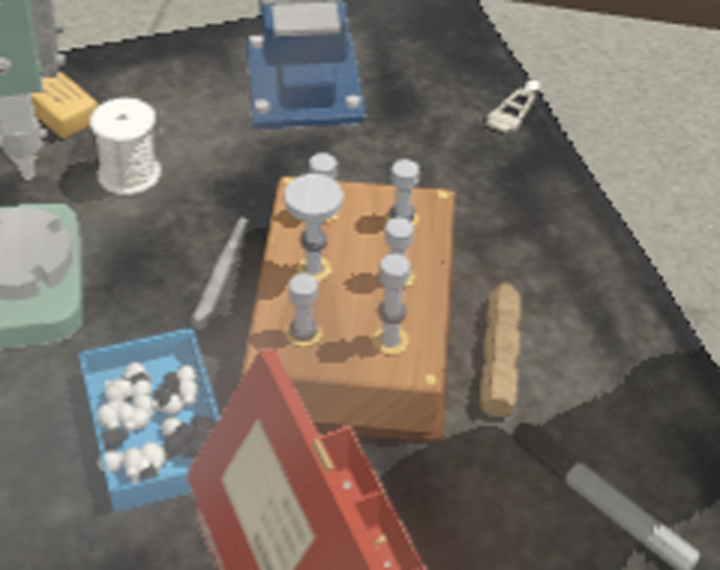

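View pics/side0.png

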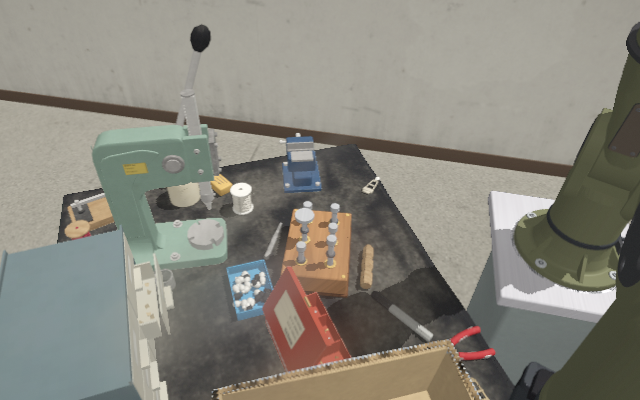

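```bash
python3 - <<'E'
from h import *
from scipy.optimize import least_squares
np.set_printoptions(precision=4,suppress=True)
P={c:eyes.read_camera(c) for c in ['top','side']}
save(P['top'],'top1.png')
T=np.array([[238,270],[297,259],[363,256],[241,332],[308,325],[371,318]])/3+[200,100]
S=np.array([[304,285],[314,193],[322,162],[394,263],[399,227],[405,168]])/3+[200,150]
L=np.array([[27.5,55],[27.5,0],[27.5,-55],[-27.5,55],[-27.5,0],[-27.5,-55]])/1e3
def X(q):
    c,s=np.cos(q[2]),np.sin(q[2]); xy=L@np.array([[c,s],[-s,c]])+q[:2]
    z=np.full(6,.098); z[1]=q[3]; z[3]=q[4]
    return np.c_[xy,z]
f=lambda q:np.r_[(proj(P['top'],X(q))-T).ravel(),(proj(P['side'],X(q))-S).ravel()]
r=least_squares(f,[.5,.1,0,.12,.12],loss='soft_l1'); print(r.x,np.degrees(r.x[2])); print(X(r.x)); print(f(r.x).reshape(2,6,2).round(1))
# lid corner triangulation
def tri(a,b):
    g=least_squares(lambda x:np.r_[proj(P['top'],x)[0]-a,proj(P['side'],x)[0]-b],[.4,.2,.1]); return g.x,g.cost
print(tri(np.array([122,235])/3+[200,100],np.array([267,352])/3+[200,150]))
E
```

```text
[0.5105 0.1465 0.1192 0.1206 0.1216] 6.832348272929305
[[0.5313 0.2044 0.098 ]
 [0.5378 0.1498 0.1206]
 [0.5444 0.0952 0.098 ]
 [0.4767 0.1979 0.1216]
 [0.4832 0.1433 0.098 ]
 [0.4898 0.0886 0.098 ]]
[[[-0.7 -0.5]
  [-0.1 -0.1]
  [-0.4 -1.1]
  [-0.4 -0.2]
  [-0.6 -0.4]
  [-0.4 -0.6]]

 [[ 0.1 -0.9]
  [ 0.2  0. ]
  [ 0.6 -0.5]
  [ 0.7  0.1]
  [ 0.5 -0.5]
  [ 0.4 -0.4]]]
(array([0.5388, 0.2922, 0.1353]), np.float64(39.92762473155449))
```

View pics/top0.png

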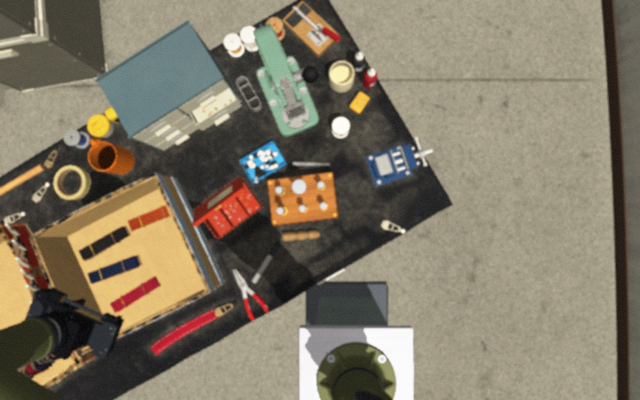

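>>> {"op": "drive_tool", "data": {"angular": [[0,0,0],[0,0,0],[0,0,0],[0,0,0],[0,0,0],[0,0,0],[0,0,0],[0,0,0],[0,0,0],[0,0,0],[0,0,0],[0,0,0],[0,0,0],[0,0,0],[0,0,0],[0,0,0],[0,0,0],[0,0,0],[0,0,0],[0,0,0]], "delta_pos": [[0,0,-2],[0,0,-2.5],[0,0,-2.5],[0,0,-2],[-1.2,-1,0],[-2.5,-2,0],[-2.5,-2,0],[-2.5,-2,0],[-2.5,-2,0],[-2.5,-2,0],[-2.5,-2,0],[-2.5,-2,0],[-2.5,-2,0],[-2.5,-2,0],[-2.5,-2,0],[-2.5,-2,0],[-2.5,-2,0],[-2.5,-2,0],[-1.5,-1,0],[0,0,0]], "gripper": [8.7,8.7,8.7,8.7,0,0,0,0,0,0,0,0,0,0,0,0,0,0,0,0], "squeeze": 5}}

```text
time_s: 2.7
tool_pos: [0.466, 0.2069, 0.3255]
tool_rot: [-179.9, -0.0, 157.6]
force: [-0.3, 0.2, -1.1]
grip_width: 0.0006
grasp_force: 0.0
```

>>> {"op": "drive_tool", "data": {"angular": [[0,0,0.1],[0,0,0.13],[0,0,0.13],[0,0,0.13],[0,0,0.13],[0,0,0.1],[0,0,0.06],[0,0,0],[0,0,0]], "delta_pos": [[0,0,1],[0,0,1.5],[0,0,1.5],[0,0,1.5],[0,0,1],[0,0,0.5],[0,0,0],[0,0,0],[0,0,0]], "gripper": [0,0,0,0,0,0,0,0,0]}}

```text
time_s: 3.6
tool_pos: [0.4642, 0.2117, 0.2562]
tool_rot: [-180.0, -0.0, 113.5]
force: [-0.7, 0.4, -0.2]
grip_width: 0.0006
grasp_force: 0.0
```

```bash
python3 - <<'E'
from h import *
np.set_printoptions(precision=4,suppress=True)
o=telemetry.get_obs(); print(o['tool_pos'],o['tool_rot'],o['qpos'],o['force'])
p=eyes.read_camera('wrist')
q=[.4767,.1979,.1216]; t=o['tool_pos']
a=np.array(p['pixels']).copy()
for X in [q,[.5378,.1498,.1206],[.4832,.1433,.098],[.5313,.2044,.098]]:
    u=proj(p,X)[0]; print(u); cv2.drawMarker(a,tuple(int(v) for v in u.round()),(255,0,0),0,14,1)
for n in ['stuck_top','broad_top']: print(n,[(d['centre'],d['p'],atz(p,d['centre'],.1216)) for d in models.search_frame(p,n)][:3])
d=(rot(o['tool_rot']).T@(np.array(q)-t))*100; print('tool delta cm',d)
cv2.imwrite('pics/w0.png',a[:,:,::-1])
E
```

```text
[0.4642 0.2117 0.2562] [-179.9656   -0.0183  113.4644] [-42.2042   0.4925  14.8669 101.4987  -0.1502  78.0584  -3.8423] [-0.6599  0.4245 -0.1826]
[322.1148 208.7365]
[356.8943 270.3281]
[307.0056 247.0411]
[371.0534 215.5571]
stuck_top [([320.7, 203.1], 0.73, array([0.4731, 0.2026, 0.1216]))]
broad_top []
tool delta cm [-1.77    0.6014 13.4549]
```

View pics/w0.png

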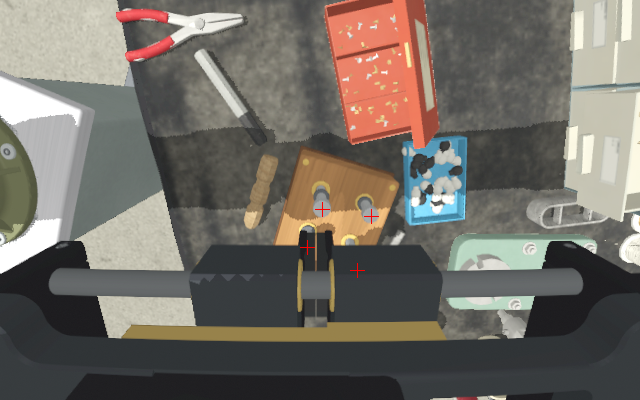

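```bash
python3 - <<'E'
import cv2
a=cv2.imread('pics/w0.png')[160:250,270:400]; cv2.imwrite('pics/w0c.png',cv2.resize(a,None,fx=6,fy=6,interpolation=cv2.INTER_CUBIC))
E
```

```text
(no output)
```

View pics/w0c.png

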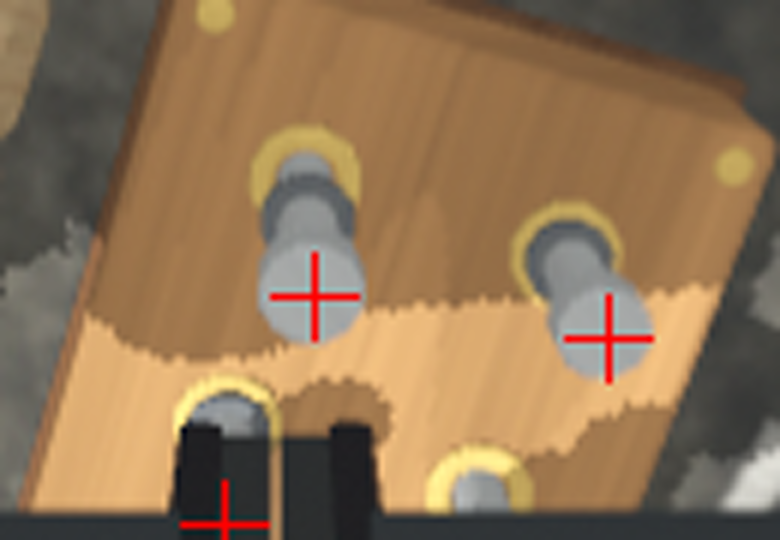

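The wrist view shows the stuck head centred at about (322, 209), on my projected mark. Its collar is clearly above the bush, and the seated neighbour at (371, 216) also matches.

>>> {"op": "drive_tool", "data": {"angular": [[0,0,0],[0,0,0],[0,0,0],[0,0,0],[0,0,0],[0,0,0],[0,0,0],[0,0,0],[0,0,0],[0,0,0]], "delta_pos": [[-0.6,0.2,0],[-0.6,0.2,0],[-0.57,0.2,0],[0,0,1.5],[0,0,2.5],[0,0,2.5],[0,0,2],[0,0,1],[0,0,0],[0,0,0]], "gripper": [0,0,0,0,0,0,0,0,0,0]}}

```text
time_s: 4.75
tool_pos: [0.4778, 0.1975, 0.1619]
tool_rot: [180.0, -0.0, 113.3]
force: [0.0, -0.8, 0.1]
grip_width: 0.0004
grasp_force: 0.0
```

```bash
python3 - <<'E'
from h import *
np.set_printoptions(precision=4,suppress=True)
o=telemetry.get_obs(); q=[.4767,.1979,.1216]
print(o['tool_pos'],o['tool_rot'],o['force'],(rot(o['tool_rot']).T@(np.array(q)-o['tool_pos']))*100)
p=eyes.read_camera('side'); a=np.array(p['pixels'])[190:280,270:400,::-1].copy()
cv2.imwrite('pics/s1.png',cv2.resize(a,None,fx=6,fy=6,interpolation=cv2.INTER_CUBIC))
E
```

```text
[0.4778 0.1975 0.1619] [179.9626  -0.0012 113.3166] [ 0.0395 -0.8022  0.0535] [ 0.0788 -0.0901  4.0332]
```

View pics/s1.png

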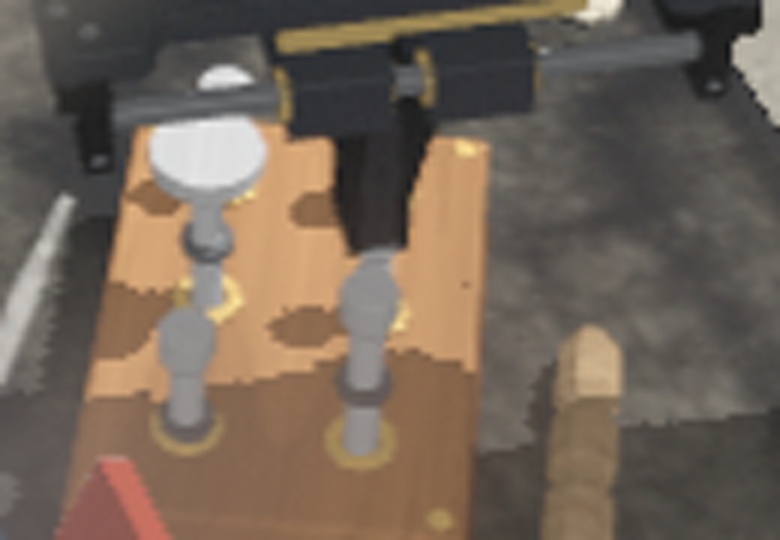

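The fingertips stand directly above the stuck head, roughly 26 mm clear, and nothing else is in the way.

>>> {"op": "drive_tool", "data": {"angular": [[0,0,0],[0,0,0],[0,0,0],[0,0,0],[0,0,0],[0,0,0],[0,0,0],[0,0,0],[0,0,0],[0,0,0],[0,0,0],[0,0,0],[0,0,0],[0,0,0]], "delta_pos": [[0.05,-0.1,0.6],[0,0,0.8],[0,0,0.6],[0,0,0.3],[0,0,0.15],[0,0,0.15],[0,0,0.15],[0,0,0.15],[0,0,0.15],[0,0,0.15],[0,0,0.15],[0,0,0.15],[0,0,0],[0,0,0]], "gripper": [0,0,0,0,0,0,0,0,0,0,0,0,0,0]}}

```text
time_s: 6.2
tool_pos: [0.4769, 0.1977, 0.1264]
tool_rot: [179.9, 0.0, 113.3]
force: [0.9, -0.2, -0.3]
grip_width: 0.0005
grasp_force: 0.0
```

>>> {"op": "drive_tool", "data": {"angular": [[0,0,0],[0,0,0],[0,0,0]], "delta_pos": [[0,0,0.15],[0,0,0.15],[0,0,0.15]], "gripper": [0,0,0]}}

```text
time_s: 6.5
tool_pos: [0.477, 0.1978, 0.1225]
tool_rot: [179.9, -0.0, 113.3]
force: [-0.3, 0.1, 3.4]
grip_width: 0.0006
grasp_force: 1.9
```

```bash
python3 - <<'E'
from h import *
np.set_printoptions(precision=4,suppress=True)
o=telemetry.get_obs(); print(o['tool_pos'],o['force'])
p=eyes.read_camera('side'); a=np.array(p['pixels'])[190:280,270:400,::-1].copy()
cv2.imwrite('pics/s2.png',cv2.resize(a,None,fx=6,fy=6,interpolation=cv2.INTER_CUBIC))
E
```

```text
[0.477  0.1978 0.1225] [-0.2523  0.0651  3.3603]
```

View pics/s2.png

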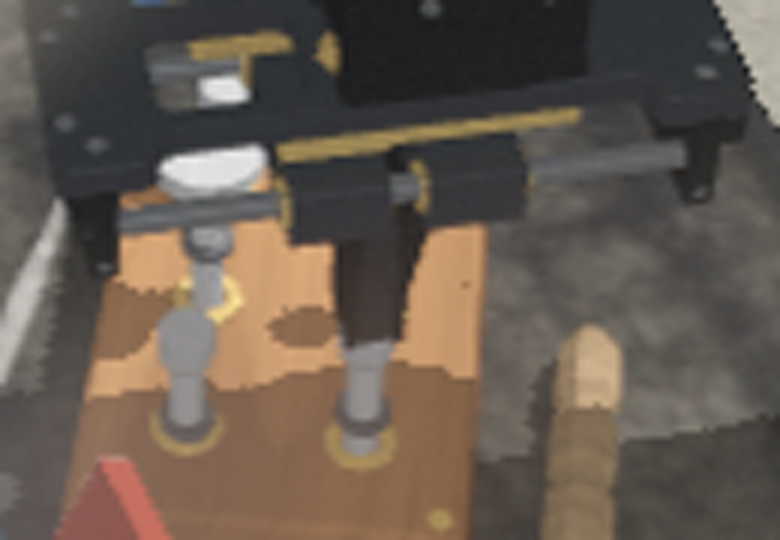

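The setter is sliding down under the fingers with about 3.4 N, and roughly 10 mm remains.

>>> {"op": "drive_tool", "data": {"angular": [[0,0,0],[0,0,0],[0,0,0],[0,0,0],[0,0,0],[0,0,0],[0,0,0]], "delta_pos": [[0,0,0.15],[0,0,0.15],[0,0,0.15],[0,0,0.15],[0,0,0.1],[0,0,0.1],[0,0,0.05]], "gripper": [0,0,0,0,0,0,0]}}

```text
time_s: 7.25
tool_pos: [0.4768, 0.1977, 0.1137]
tool_rot: [179.9, -0.0, 113.3]
force: [2.1, 1.1, 2.8]
grip_width: 0.0005
grasp_force: 1.8
```

>>> {"op": "drive_tool", "data": {"angular": [[0,0,0],[0,0,0]], "delta_pos": [[0,0,0.05],[0,0,0.05]], "gripper": [0,0]}}

```text
time_s: 7.45
tool_pos: [0.4766, 0.1976, 0.1127]
tool_rot: [180.0, -0.0, 113.3]
force: [2.9, 2.0, 3.6]
grip_width: 0.0005
grasp_force: 1.8
```

>>> {"op": "drive_tool", "data": {"angular": [[0,0,0],[0,0,0]], "delta_pos": [[0,0,0.05],[0,0,0.05]], "gripper": [0,0]}}

```text
time_s: 7.65
tool_pos: [0.4766, 0.1976, 0.1124]
tool_rot: [180.0, -0.0, 113.3]
force: [1.0, 0.7, 10.3]
grip_width: 0.0004
grasp_force: 5.3
```

The force has risen to 10 N at TCP z = 0.112 m and the motion has stopped, so it is on the hard stop. I'll hold briefly, then lift straight off.

>>> {"op": "drive_tool", "data": {"angular": [[0,0,0],[0,0,0],[0,0,0],[0,0,0],[0,0,0],[0,0,0],[0,0,0],[0,0,0],[0,0,0],[0,0,0],[0,0,0]], "delta_pos": [[0,0,0.03],[0,0,0],[0,0,-0.2],[0,0,-0.6],[0,0,-1.5],[0,0,-2.5],[0,0,-2.5],[0,0,-2.5],[0,0,-1.5],[0,0,0],[0,0,0]], "gripper": [0,0,0,0,0,0,0,0,0,0,0]}}

```text
time_s: 8.75
tool_pos: [0.4756, 0.1971, 0.2233]
tool_rot: [-179.9, 0.0, 113.3]
force: [-0.8, -0.8, -0.2]
grip_width: 0.0005
grasp_force: 0.0
```

```bash
python3 - <<'E'
from h import *
o=telemetry.get_obs(); print(o['tool_pos'],o['force'])
p=eyes.read_camera('side'); a=np.array(p['pixels'])[190:280,270:400,::-1].copy()
print((proj(p,[.4767,.1979,.098])[0]-[270,190])*6)
cv2.imwrite('pics/s3.png',cv2.resize(a,None,fx=6,fy=6,interpolation=cv2.INTER_CUBIC))
E
```

```text
[0.47559991 0.19710757 0.2232971 ] [-0.82620975 -0.77855656 -0.21626386]
[368.67077806 339.91254969]
```

View pics/s3.png

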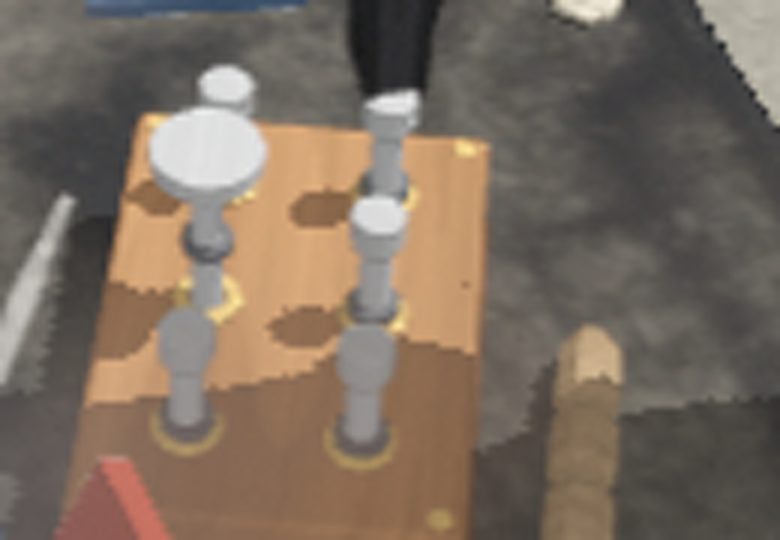

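The setter's collar at (360, 437) sits on its bush like its neighbours. The broad-headed one at (208, 145) hasn't moved, and the hand is clear.

```bash
python3 -c "
from cell import env
print(env.sign_off())"
```

```text
the job is handed in; nothing more can be done
None
```

The narrow-headed setter is pushed fully home (last reading about 10 N, at the hard stop), the broad-headed one is still raised, the hand is clear, and the job is handed in; no verdict was returned.

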